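# Raise the ratchet riser four clicks and stand the tin on it

### The arm

A 7-joint arm with a two-finger parallel gripper is mounted at the origin on a cart in front of the work surface, level with it; the furniture and walls round the work are solid. World frame = base frame: x ahead of the robot, y to its left, z up, the work surface at z = 0. Lengths are in m, angles in rad, forces in N, time in s.
With the tool pointing down it reaches from about 0.4 to 0.85 m from the base axis. Payload 10.4 kg.
Tool frame: the origin (TCP) lies at the very end of the fingers, on their centre line; the grasp point (between the pads) lies r.tcp_to_grasp behind it (r.tcp_to_grasp is the distance from the TCP to the grasp point, in m); z points along the fingers, y is the line along which they close (so a half turn about z gives the same grasp; the last joint's range is limited). The gripper opens to 87 mm and grips with 3 to 60 N. Pads are 19 mm wide; open, the fingers measure 117 mm over their backs; the gripper's body (75 mm by 190 mm) begins 51 mm behind the grasp point.
Start: joints at [1.324, 0.332, -0.065, 1.46, 0.022, 1.35, -0.088], TCP at [0.139, -0.609, 0.223] pointing down, gripper open.
Joint ranges: [-2.6, 2.6], [-0.5, 2.12], [-1.47, 1.34], [0.16, 2.42], [-1.27, 4.41], [0.06, 2.06], [-2.6, 2.6]. Speed limits (rad/s): [2.22, 2.22, 2.79, 2.79, 3.14, 3.14, 3.14].

### API

Orientations are given as a unit quaternion [x, y, z, w].
In Python, from bench import monitor, cams, ticket, r gives the robot as it stands.
- The arm moves only by the shell command python3 -m crank 'ROWS' [OPENING] [FORCE]. ROWS is a JSON object whose one key "steps" holds a list of rows, each a list of 2 entries, a list of its own where there are three numbers: the shift along the world's x, y, z in units of 25 mm (1.0 is 25 mm), then the turn, a rotation vector about the world's x, y, z in units of 5 degrees (1.0 is 5 degrees). In form: {"steps": [[[x, y, z], [ax, ay, az]], ...]}. A call has 1 to 10 rows; each row shifts and turns the commanded pose from where the row before left it; what a row does not reach is not made up. A row lasts 1/12 s, in which the tool goes at most 41.7 mm and 7.16 degrees, less where a joint would pass 70% of its speed; a pose out of reach is approached as far as the arm can. A call is refused whole if a number of a shift passes 1 or a number of a turn 1, either way. A call with a gripper value outside its range is refused whole. OPENING is the finger opening in mm, from 0 to 87, set as the call begins (- or left out, the last holds). The fingers move at their own pace and stop on an object; FORCE is the grip in N (left out, the last holds). Time passes only in rows, so rows that do not move let the fingers close. It gives the time, the measured TCP pose, the force, the opening and the grip force at its end, in the units of the state.
- monitor.read_state(): the state, without advancing time (a new reading comes with each control period).
- cams.camera(name): name is "side" or "top"; returns a dict with "pixels" (384x512x3 uint8, blue, green, red), "z_map" (384x512 float32, m along the optical axis (not along the pixel's ray), 0 where there is no reading), "vfov" (degrees; the focal length in pixels is half the picture's height over the tangent of half this angle, whatever the lens; pixels are square), "cx", "cy" (the principal point, pixels), "T" (4x4, takes a point from camera to world coordinates). Camera axes: x right, y up, looking along -z (the intrinsics and any distortion apply to the point x, -y, -z); pixel columns grow to the right and rows downward; lengths in m; the calibration is good to about 2 mm. A picture is of the moment at which its call begins.
- ticket.close_job(): hands the job in; it is judged then, once.
The state is a dict: "time": time; "joint_positions": joint angles; "joint_vel": joint speeds; "joint_torque": joint torques, N m; "ee_pos": TCP position; "eef_rot": TCP orientation; "ft_force": force on the tool from outside, world axes, zero at the start; "torque": the same for the moment, N m; "width": finger opening in m; "grip_force": force on a finger pad.
Only numpy, scipy, OpenCV 4.12 (cv2) and the standard library are available. Lean on these libraries where they do the work, as an engineer would, in place of code of your own. Each camera call takes 0.05 s, during which the arm holds its last target. There are 200 camera calls.

### The job

Lift the platform of the red ratchet riser by exactly four clicks from its lowest position, and let it down gently until its pawl carries it on that notch. Then stand the soup tin upright on the middle of the platform and let go. Do not force the platform down against the pawl, and leave the other things where they are.

Things in the scene. Friction and masses are not known exactly. Their poses are not given: they have to be found in the camera images.
- stand: foot and sleeve of the ratchet riser, fixed to the worktop: dark foot plate 130 x 130 mm, 10 mm high, with a red square sleeve 50 x 50 mm on its middle, up to 120 mm above the worktop. Origin: centre of the underside, on the worktop; z up; the platform's 64 mm short side runs along x, its 110 mm long side along y.
- riser: the riser's column and platform; slides straight up in the sleeve by at most 100 mm, starts fully down. Platform: aluminium with black rubber top, 64 mm along x, 110 along y, 16 thick in all, on a 22 mm square steel column with a 36 mm round collar 6 mm high just under the platform. Origin: centre of the platform's top face, 150 mm above the worktop when fully down. Mass 0.28 to 0.46 kg.
- column (a point): point on the column's axis 18 mm below the platform top (moves with the riser). Six notches lie on the column's +x face inside the sleeve, unevenly spaced 11 to 16 mm apart; the first clicks 13 to 29 mm above the lowest position, differently each time, so they must be counted by feel. The first 3 mm of lift are always free. A notch holds within 1 mm of where it clicked.
- pawl_box (a point): brass cap of the dark pawl box that sticks out 22 mm from the sleeve's +x side, 97 mm up. Lifting takes 3 to 6 N on free stretches; a tooth adds 5 to 8 N over 6 mm of lift, which then falls away; the pawl snaps in (click) at most 4 mm after. Past a click the platform sinks back to that notch, no further; there is no release. The pawl may carry 35 N at most.
- tin: soup tin with a teal and white label, 58 mm diameter, 72 mm high, 0.13 to 0.25 kg, standing on the worktop. Origin: centre of its underside; z up.
- honey_jar: glass jar of honey with a white lid, 60 mm wide, 99 mm high, a bystander; it and the tin swap places from time to time. Origin: centre of its underside.
- orange_mug: orange plastic mug, 80 mm diameter, 98 mm high, a bystander. Origin: at its underside.
- garlic: garlic bulb, 50 mm, a bystander. Origin: centre of its underside.
- water_bottle: large clear cooler bottle with a pump, 275 mm diameter, 600 mm tall, fixed and always in the same place to the right of the riser; swing the arm past it on the robot's side. Origin: centre of its underside.
There are look-alikes about, which are no part of the job. What is shaped like the tin but green is not meant.

How it is judged:
On the way:
1. the platform has been raised four clicks, is let go and rests on the pawl in the fourth notch, with nothing on it yet (contact force between riser_c6 and pawl_c0 above 0.5 N and contact force between each of the arm, the fingers and riser below 0.1 N and contact force between tin and riser below 0.05 N and linear speed of riser below 0.01 m/s), for 0.2 s.
At the end, for the whole second after the job is handed in: The platform rests on the pawl in the fourth notch from the bottom; the tin stands on the platform upright (within 0.08 rad), its axis within 20 mm of the platform's centre, at rest and let go (contact force between riser_c6 and pawl_c0 above 0.5 N and contact force between tin and riser above 0.5 N and horizontal distance between tin and riser below 0.02 m and angle between tin's own z axis and vertical below 0.08 rad and linear speed of tin below 0.01 m/s and contact force between the fingers and tin below 0.05 N); the robot touches nothing.
It fails at once if the pawl is overloaded: it carries more than 35 N (platform dropped hard or forced down) (contact force between pawl and riser above 35 N).
It fails at once if the honey jar is moved more than 30 mm (distance of honey_jar from where it was at the start of the episode above 0.03 m).
It fails at once if the orange mug is moved more than 30 mm (distance of orange_mug from where it was at the start of the episode above 0.03 m).
It fails at once if the garlic is moved more than 30 mm (distance of garlic from where it was at the start of the episode above 0.03 m).
It also fails if it takes over 72 s, if anything falls off the work surface, if the arm or the gripper's body presses on something with over 40 N, if the wrist force passes 120 N, or if a joint passes its speed limit or range.

## Working session

There is one attempt and no reset: what is moved stays moved. The work goes in short steps, Python scripts to look and compute and a shell command to move; the robot and the scene stay as the last step left them, time stands still between calls to the robot, and variables do not carry over. Pictures are saved under pics/ and viewed, at most 10 in all, crops included, and the job is handed in when it is done.

```bash
ls; mkdir -p pics; cat > h.py <<'E'
import numpy as np, cv2
from bench import monitor, cams, ticket, r
def cloud(c):
    h,w=c["z_map"].shape; f=h/2/np.tan(np.radians(c["vfov"])/2)
    v,u=np.mgrid[:h,:w]; z=c["z_map"]
    P=np.stack([(u-c["cx"])/f*z,-(v-c["cy"])/f*z,-z,np.ones_like(z)],-1)
    return (P@np.array(c["T"]).T)[...,:3]
E
python3 - <<'E'
from h import *
o=[]
for n in("side","top"):
    c=cams.camera(n); o.append(c["pixels"]); np.savez(f"/tmp/{n}.npz",**{k:c[k] for k in c if k!="name"})
    print(n,{k:c[k] for k in c if k not in("pixels","z_map")})
cv2.imwrite("pics/side0.png",o[0]);cv2.imwrite("pics/top0.png",o[1])
s=monitor.read_state();print({k:np.round(s[k],3) for k in s}, r.tcp_to_grasp)
E
```

```text
pics
side {'vfov': 49.452158050126144, 'cx': 249.09672803689688, 'cy': 189.8719831010735, 'T': array([[ 0.94325135,  0.2875494 , -0.16610908,  0.29054664],
       [-0.33176812,  0.83766129, -0.43388188, -0.41938846],
       [ 0.01438068,  0.46436936,  0.88552487,  1.13520361],
       [ 0.        ,  0.        ,  0.        ,  1.        ]])}
top {'vfov': 54.51467518872005, 'cx': 251.64862126270154, 'cy': 189.76608006811372, 'T': array([[ 1.54150638e-02,  9.93185517e-01, -1.15520145e-01,
         3.52102638e-01],
       [-9.99880997e-01,  1.52417121e-02, -2.38384108e-03,
         8.05145788e-02],
       [-6.06871653e-04,  1.15543144e-01,  9.93302277e-01,
         1.19781232e+00],
       [ 0.00000000e+00,  0.00000000e+00,  0.00000000e+00,
         1.00000000e+00]])}
{'time': np.float64(0.1), 'joint_positions': array([ 1.324,  0.333, -0.065,  1.461,  0.022,  1.35 , -0.088]), 'joint_vel': array([-0.001, -0.001,  0.   , -0.001,  0.001,  0.   , -0.001]), 'joint_torque': array([ 2.0000e-03, -6.2455e+01,  2.5000e-02, -3.9072e+01, -6.1000e-02,
        3.7000e-02,  0.0000e+00]), 'ee_pos': array([ 0.139, -0.609,  0.222]), 'eef_rot': array([ 0.994,  0.112, -0.   , -0.001]), 'ft_force': array([ 0.807, -0.426, -0.43 ]), 'torque': array([0.02 , 0.013, 0.042]), 'grip_force': np.float64(0.0), 'width': np.float64(0.087)} 0.0187
```

View pics/side0.png

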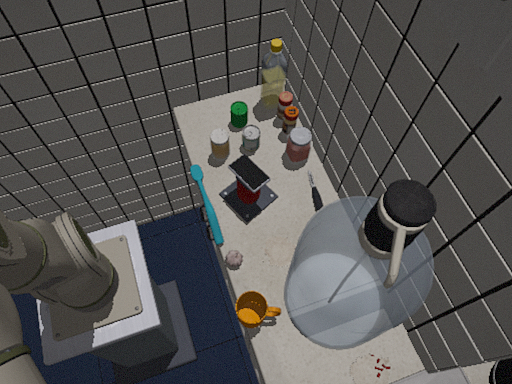

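View pics/top0.png

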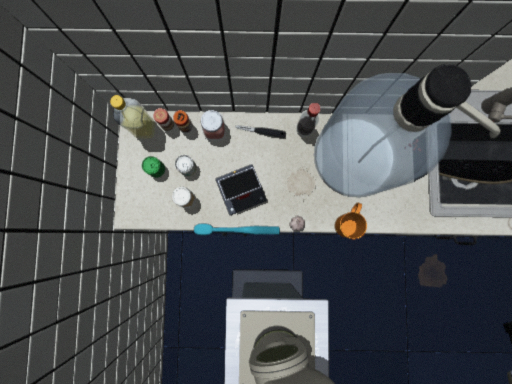

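Side view: riser at (249,172), green look-alike tin at (239,115), white-lidded yellowish jar at (220,143), grey/teal tin at (251,138), mug (250,310), garlic (234,258). Top view: the same at riser (241,190), green (152,165), jar (182,197), tin (185,165). The tin should be the one at (251,138); I'll check it in one crop.

```bash
python3 - <<'E'
from h import *
S=dict(np.load("/tmp/side.npz"));T=dict(np.load("/tmp/top.npz"))
a=cv2.resize(S["pixels"][90:220,190:320],(520,520),interpolation=cv2.INTER_CUBIC)
cv2.imwrite("pics/crop1.png",a)
for n,c,bs in(("side",S,{}),("top",T,{"tin":(185,165),"jar":(182,197),"green":(152,165),"garlic":(297,224),"mug":(350,225)})):
    P=cloud(c)
    for k,(u,v) in bs.items():
        q=P[v-18:v+18,u-18:u+18].reshape(-1,3); m=q[:,2]>.03; q=q[m]; zt=np.percentile(q[:,2],97)
        t=q[q[:,2]>zt-.008]; print(k,"top z",zt.round(3),"centre",((t.min(0)+t.max(0))/2).round(4),"mean",t.mean(0).round(4),len(t))
    # platform
    m=(abs(P[...,2]-.15)<.012)&(P[...,0]>.38)&(P[...,0]<.62)&(abs(P[...,1]-.1)<.14)
    nl,L,st,ce=cv2.connectedComponentsWithStats(m.astype(np.uint8)); i=1+st[1:,4].argmax()
    q=P[L==i]; R=cv2.minAreaRect((q[:,:2]*1000).astype(np.float32)); print(n,"plat",R,q.mean(0).round(4),ce[i])
    m=(abs(P[...,2]-.010)<.004)&(P[...,0]>.36)&(P[...,0]<.62)&(abs(P[...,1]-.1)<.14)
    q=P[m];print("foot",cv2.minAreaRect((q[:,:2]*1000).astype(np.float32)),len(q))
    # brass/dark pawl box
    m=(P[...,2]>.07)&(P[...,2]<.125)&(P[...,0]>.38)&(P[...,0]<.62)&(abs(P[...,1]-.1)<.12)
    print("mid", P[m].mean(0) if m.any() else None, m.sum())
E
```

```text
side plat ((494.6565856933594, 118.74759674072266), (64.53593444824219, 110.44022369384766), 22.539920806884766) [0.4939 0.1156 0.1482] [249.1954708  172.28843862]
foot ((479.1627197265625, 93.87993621826172), (226.09361267089844, 184.0369873046875), 2.1811411380767822) 881
mid [0.47468901 0.10607389 0.09489712] 111
tin top z 0.074 centre [0.4714 0.2006 0.632 ] mean [0.5529 0.2846 0.1161] 215
jar top z 0.102 centre [0.4188 0.2001 0.6458] mean [0.4569 0.289  0.1172] 283
green top z 1.198 centre [0.3521 0.0805 1.1978] mean [0.3521 0.0805 1.1978] 15
garlic top z 1.198 centre [0.3521 0.0805 1.1978] mean [0.3521 0.0805 1.1978] 10
mug top z 0.099 centre [ 0.382  -0.0877  0.6449] mean [ 0.3798 -0.2026  0.1655] 111
top plat ((492.8211975097656, 119.68362426757812), (64.55513763427734, 109.64712524414062), 22.02281951904297) [0.492  0.1195 0.1483] [238.8969555 183.3442623]
foot ((454.72283935546875, 99.52204895019531), (251.1182098388672, 137.40890502929688), 26.33007049560547) 601
mid [0.52985386 0.13512176 0.11185069] 17
```

View pics/crop1.png

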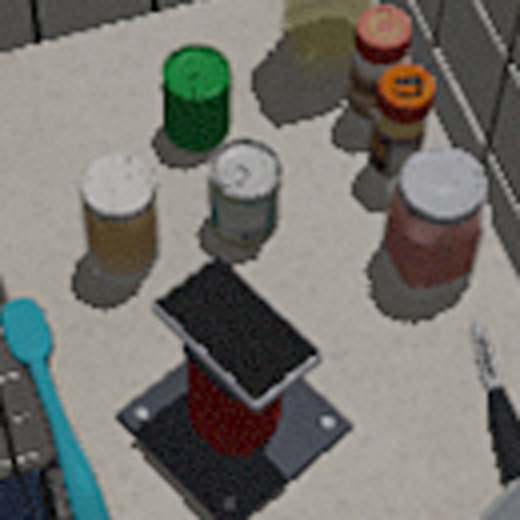

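The crop confirms it: the teal/white labelled tin with a ring-pull lid is at crop (245,190), which is side (251,138). The green one at crop (197,95) is the look-alike and the honey jar is at crop (120,215). Next I measure the tin, its neighbours and the bottle.

```bash
python3 - <<'E'
from h import *
S=dict(np.load("/tmp/side.npz"));T=dict(np.load("/tmp/top.npz"))
for n,c,bs in(("side",S,{"tin":(251,138),"jar":(220,143),"green":(239,115),"sp1":(291,120),"red":(299,145)}),("top",T,{"tin":(185,165),"jar":(182,197),"green":(152,165),"sp1":(181,118),"red":(212,124),"garlic":(297,224),"mug":(350,225)})):
    P=cloud(c); ok=(c["z_map"]>0)&(P[...,2]<.8)
    for k,(u,v) in bs.items():
        w=slice(v-20,v+20),slice(u-16,u+16)
        M=(ok[w]&(P[w][...,2]>.025)).astype(np.uint8); nl,L,st,ce=cv2.connectedComponentsWithStats(M)
        i=L[20,16] or 1+st[1:,4].argmax(); q=P[w][L==i]; zt=np.percentile(q[:,2],95); t=q[q[:,2]>zt-.006]
        print(n,k,"zt",zt.round(3),"circ",np.round(cv2.minEnclosingCircle((t[:,:2]*1000).astype(np.float32))[0]),"mean",(t.mean(0)*1000).round(),len(t))
P=cloud(S);q=P[(S["z_map"]>0)&(P[...,1]<-.1)&(P[...,2]>.15)&(P[...,2]<.5)&(P[...,0]>.3)]
print("bottle",q.min(0),q.max(0),len(q))
P=cloud(T);q=P[(T["z_map"]>0)&(P[...,1]<-.05)&(P[...,2]>.15)&(P[...,2]<.7)&(P[...,0]>.3)]
print("bottle",q.min(0),q.max(0),len(q))
# pawl side: reddish/brass below platform in top
E
```

```text
side tin zt 0.071 circ [565. 295.] mean [565. 295.  69.] 199
side jar zt 0.101 circ [463. 292.] mean [462. 292.  98.] 215
side green zt 0.072 circ [559. 395.] mean [559. 396.  69.] 175
side sp1 zt 0.11 circ [695. 272.] mean [694. 251. 108.] 317
side red zt 0.111 circ [691. 210.] mean [690. 209. 109.] 301
top tin zt 0.072 circ [563. 294.] mean [562. 293.  69.] 209
top jar zt 0.101 circ [459. 293.] mean [459. 293.  98.] 248
top green zt 0.072 circ [556. 396.] mean [557. 396.  69.] 225
top sp1 zt 0.121 circ [750. 300.] mean [748. 300. 124.] 61
top red zt 0.111 circ [688. 209.] mean [688. 208. 109.] 334
top garlic zt 0.044 circ [389. -62.] mean [388. -62.  42.] 28
top mug zt 0.098 circ [ 382. -217.] mean [ 382. -219.   96.] 97
bottle [ 0.47071708 -0.50034943  0.15007588] [ 0.75969955 -0.10001088  0.49999965] 27604
bottle [ 0.46856864 -0.50076355  0.15005294] [ 0.7551271  -0.05001741  0.6074659 ] 29174
```

```bash
python3 -m crank '{"steps":[[[0.64,1,0.3],[0,0,0]],[[0.64,1,0.3],[0,0,0]],[[0.64,1,0.3],[0,0,0]],[[0.64,1,0.3],[0,0,0]],[[0.64,1,0.3],[0,0,0]],[[0.64,1,0.3],[0,0,0]],[[0.64,1,0.3],[0,0,0]],[[0.64,1,0.3],[0,0,0]],[[0.64,1,0],[0,0,0]],[[0.64,1,0],[0,0,0]]]}' 87 40
```

```text
time: 0.93
ee_pos: [0.2993, -0.3582, 0.2828]
eef_rot: [0.994, 0.112, 0.0, 0.0]
ft_force: [0.3, -0.2, 0.2]
width: 0.0871
grip_force: 0.0
```

Tracking is good.

```bash
python3 -m crank '{"steps":[[[0.34,1,0],[0,0,0.5]],[[0.34,1,0],[0,0,0.5]],[[0.34,1,0],[0,0,0.5]],[[0.34,1,0],[0,0,0.5]],[[0.34,1,0],[0,0,0.5]],[[0.34,1,0],[0,0,0.5]],[[0.34,1,0],[0,0,0.5]],[[0.34,1,0],[0,0,0.5]],[[0.34,1,0],[0,0,0.5]],[[0.34,1,0],[0,0,0.5]]]}'
python3 -m crank '{"steps":[[[0.44,0.9,0],[0,0,1]],[[0.44,0.9,0],[0,0,1]],[[0.44,0.9,0],[0,0,1]],[[0.44,0.9,0],[0,0,1]],[[0.44,0.9,0],[0,0,1]],[[0.44,0.9,0],[0,0,1]],[[0.44,0.9,0],[0,0,1]],[[0.44,0.9,0],[0,0,1]],[[0.44,0.9,0],[0,0,1]],[[0.44,0.9,0],[0,0,1]]]}'
python3 - <<'E'
from h import *
from scipy.spatial.transform import Rotation as R
s=monitor.read_state();y=R.from_quat(s["eef_rot"]).as_matrix()[:,1];print(s["ee_pos"],np.degrees(np.arctan2(y[1],y[0])),s["ft_force"])
E
```

```text
time: 1.77
ee_pos: [0.3837, -0.1081, 0.2824]
eef_rot: [0.946, 0.325, -0.0, 0.0]
ft_force: [0.8, 0.4, 0.6]
width: 0.0869
grip_force: 0.0
time: 2.6
ee_pos: [0.494, 0.1166, 0.2824]
eef_rot: [0.719, 0.695, -0.0, 0.0]
ft_force: [0.5, -0.7, 0.1]
width: 0.087
grip_force: 0.0
[0.49400059 0.11659586 0.28240847] -1.951147364610244 [ 0.45313764 -0.73581255  0.14628448]
```

```bash
python3 -m crank '{"steps":[[[0,0.12,0],[0,0,1]],[[0,0,0],[0,0,1]],[[0,0,-0.5],[0,0,1]],[[0,0,-0.5],[0,0,1]],[[0,0,-1],[0,0,0.86]],[[0,0,-1],[0,0,0]],[[0,0,0],[0,0,0]]]}'
python3 - <<'E'
from h import *
from scipy.spatial.transform import Rotation as R
s=monitor.read_state();y=R.from_quat(s["eef_rot"]).as_matrix()[:,1];print(s["ee_pos"],np.degrees(np.arctan2(y[1],y[0])),s["ft_force"])
c=cams.camera("top");cv2.imwrite("pics/t2.png",cv2.resize(c["pixels"][120:250,180:310],(390,390)))
d=cams.camera("side");cv2.imwrite("pics/s2.png",np.hstack([cv2.resize(c["pixels"][120:250,180:310],(390,390)),cv2.resize(d["pixels"][100:230,190:320],(390,390))]))
E
```

```text
time: 3.18
ee_pos: [0.4914, 0.1176, 0.2033]
eef_rot: [0.558, 0.83, -0.002, -0.002]
ft_force: [-0.8, -0.4, -0.2]
width: 0.0869
grip_force: 0.0
[0.49140609 0.11755858 0.20332486] 22.121606127274084 [-0.82357453 -0.38235434 -0.23649046]
```

View pics/s2.png

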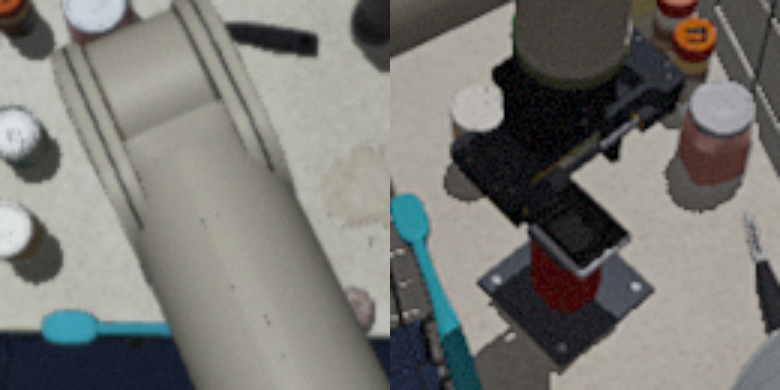

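The side crop (right half) shows the gripper above the platform, with its closing line along the short side and the platform at crop (580,225). I correct by 2 mm and go down.

```bash
python3 -m crank '{"steps":[[[0.1,0.08,0],[0,0,0]],[[0,0,-0.7],[0,0,0]],[[0,0,-0.7],[0,0,0]],[[0,0,-0.7],[0,0,0]],[[0,0,-0.6],[0,0,0]],[[0,0,-0.4],[0,0,0]],[[0,0,0],[0,0,0]]]}'
```

```text
time: 3.87
ee_pos: [0.4961, 0.1205, 0.1294]
eef_rot: [0.558, 0.83, -0.0, -0.0]
ft_force: [-0.1, -1.3, -0.3]
width: 0.0869
grip_force: 0.0
```

```bash
python3 -m crank '{"steps":[[[-0.06,-0.02,-0.12],[0,0,0]],[[0,0,0],[0,0,0]],[[0,0,0],[0,0,0]]]}'
python3 -m crank '{"steps":[[[0,0,0],[0,0,0]],[[0,0,0],[0,0,0]],[[0,0,0],[0,0,0]],[[0,0,0],[0,0,0]],[[0,0,0],[0,0,0]],[[0,0,0],[0,0,0]]]}' 55 40
python3 -m crank '{"steps":[[[0,0,0],[0,0,0]],[[0,0,0],[0,0,0]],[[0,0,0],[0,0,0]],[[0,0,0],[0,0,0]]]}'
```

```text
time: 4.12
ee_pos: [0.4953, 0.1202, 0.128]
eef_rot: [0.558, 0.83, 0.0, 0.001]
ft_force: [-0.2, -0.2, 0.1]
width: 0.0874
grip_force: 0.0
time: 4.62
ee_pos: [0.4945, 0.1199, 0.1271]
eef_rot: [0.558, 0.83, -0.0, -0.0]
ft_force: [-2.9, -1.5, 3.7]
width: 0.0635
grip_force: 40.0
time: 4.95
ee_pos: [0.4945, 0.1199, 0.1271]
eef_rot: [0.558, 0.83, -0.0, -0.0]
ft_force: [-3.8, -2.1, 5.5]
width: 0.0639
grip_force: 40.0
```

```bash
(python3 -m crank '{"steps":[[[0,0,0.08],[0,0,0]]]}'
python3 -m crank '{"steps":[[[0,0,0.08],[0,0,0]]]}'
python3 -m crank '{"steps":[[[0,0,0.08],[0,0,0]]]}'
python3 -m crank '{"steps":[[[0,0,0.08],[0,0,0]]]}'
python3 -m crank '{"steps":[[[0,0,0.08],[0,0,0]]]}'
python3 -m crank '{"steps":[[[0,0,0.08],[0,0,0]]]}'
python3 -m crank '{"steps":[[[0,0,0.08],[0,0,0]]]}'
python3 -m crank '{"steps":[[[0,0,0.08],[0,0,0]]]}') | grep -E "ee_pos|ft_force|width" | paste - - -
```

```text
ee_pos: [0.4944, 0.1199, 0.1286]	ft_force: [0.4, -1.0, -5.1]	width: 0.0637
ee_pos: [0.4944, 0.1199, 0.1306]	ft_force: [0.2, -1.6, -4.6]	width: 0.0639
ee_pos: [0.4944, 0.1199, 0.1327]	ft_force: [0.7, -0.4, -7.7]	width: 0.0636
ee_pos: [0.4944, 0.1199, 0.1345]	ft_force: [3.0, 0.9, -13.1]	width: 0.0634
ee_pos: [0.4944, 0.1199, 0.1364]	ft_force: [3.7, 0.2, -15.9]	width: 0.0633
ee_pos: [0.4944, 0.1199, 0.1387]	ft_force: [-0.4, -1.2, -6.7]	width: 0.0637
ee_pos: [0.4944, 0.1199, 0.1413]	ft_force: [-2.5, -1.8, -4.8]	width: 0.0637
ee_pos: [0.4945, 0.1199, 0.1434]	ft_force: [-1.8, -1.1, -5.8]	width: 0.0642
```

Tooth 1 peaked at about 9.5 mm of lift and then fell away.

```bash
(python3 -m crank '{"steps":[[[0,0,0.08],[0,0,0]]]}'
python3 -m crank '{"steps":[[[0,0,0.08],[0,0,0]]]}'
python3 -m crank '{"steps":[[[0,0,0.08],[0,0,0]]]}'
python3 -m crank '{"steps":[[[0,0,0.08],[0,0,0]]]}'
python3 -m crank '{"steps":[[[0,0,0.08],[0,0,0]]]}'
python3 -m crank '{"steps":[[[0,0,0.08],[0,0,0]]]}'
python3 -m crank '{"steps":[[[0,0,0.08],[0,0,0]]]}'
python3 -m crank '{"steps":[[[0,0,0.08],[0,0,0]]]}'
python3 -m crank '{"steps":[[[0,0,0.08],[0,0,0]]]}'
python3 -m crank '{"steps":[[[0,0,0.08],[0,0,0]]]}') | grep -E "ee_pos|ft_force|width" | paste - - -
```

```text
ee_pos: [0.4944, 0.1199, 0.1454]	ft_force: [-3.4, -1.9, -4.8]	width: 0.0638
ee_pos: [0.4944, 0.1199, 0.1473]	ft_force: [-2.4, -0.8, -4.4]	width: 0.0639
ee_pos: [0.4944, 0.1199, 0.1491]	ft_force: [-0.7, -1.1, -10.5]	width: 0.0635
ee_pos: [0.4944, 0.1199, 0.1508]	ft_force: [0.0, -1.1, -13.7]	width: 0.0636
ee_pos: [0.4944, 0.1199, 0.1526]	ft_force: [1.0, -0.4, -16.1]	width: 0.0638
ee_pos: [0.4945, 0.1199, 0.1549]	ft_force: [-2.9, -2.0, -5.8]	width: 0.0638
ee_pos: [0.4945, 0.1199, 0.1574]	ft_force: [-5.7, -2.9, -5.1]	width: 0.0636
ee_pos: [0.4945, 0.1199, 0.1595]	ft_force: [-5.0, -2.8, -5.6]	width: 0.0635
ee_pos: [0.4944, 0.1199, 0.1614]	ft_force: [-2.2, -2.1, -12.2]	width: 0.0637
ee_pos: [0.4944, 0.1199, 0.163]	ft_force: [-1.3, -1.5, -13.8]	width: 0.064
```

Tooth 2 fell away at z≈0.154, and tooth 3 is building.

```bash
(python3 -m crank '{"steps":[[[0,0,0.08],[0,0,0]]]}'
python3 -m crank '{"steps":[[[0,0,0.08],[0,0,0]]]}'
python3 -m crank '{"steps":[[[0,0,0.08],[0,0,0]]]}'
python3 -m crank '{"steps":[[[0,0,0.08],[0,0,0]]]}'
python3 -m crank '{"steps":[[[0,0,0.08],[0,0,0]]]}'
python3 -m crank '{"steps":[[[0,0,0.08],[0,0,0]]]}'
python3 -m crank '{"steps":[[[0,0,0.08],[0,0,0]]]}') | grep -E "ee_pos|ft_force|width" | paste - - -
```

```text
ee_pos: [0.4944, 0.1199, 0.1648]	ft_force: [-0.9, -1.1, -13.3]	width: 0.0636
ee_pos: [0.4945, 0.1199, 0.1671]	ft_force: [-5.7, -2.9, -5.2]	width: 0.0634
ee_pos: [0.4945, 0.1199, 0.1695]	ft_force: [-6.1, -3.8, -4.4]	width: 0.0636
ee_pos: [0.4945, 0.1199, 0.1716]	ft_force: [-5.7, -3.1, -5.1]	width: 0.0638
ee_pos: [0.4945, 0.1199, 0.1736]	ft_force: [-6.1, -2.8, -6.2]	width: 0.0637
ee_pos: [0.4944, 0.1199, 0.1753]	ft_force: [-2.9, -1.4, -12.3]	width: 0.0635
ee_pos: [0.4944, 0.1199, 0.177]	ft_force: [-1.7, -2.8, -14.6]	width: 0.0637
```

Tooth 3 fell away at about 0.166, and tooth 4 is building.

```bash
(python3 -m crank '{"steps":[[[0,0,0.08],[0,0,0]]]}'
python3 -m crank '{"steps":[[[0,0,0.08],[0,0,0]]]}'
python3 -m crank '{"steps":[[[0,0,0.08],[0,0,0]]]}') | grep -E "ee_pos|ft_force|width" | paste - - -
```

```text
ee_pos: [0.4944, 0.1199, 0.179]	ft_force: [-3.4, -3.3, -11.5]	width: 0.0637
ee_pos: [0.4945, 0.12, 0.1814]	ft_force: [-7.1, -4.2, -4.3]	width: 0.0636
ee_pos: [0.4945, 0.1199, 0.1836]	ft_force: [-7.5, -3.9, -4.2]	width: 0.0637
```

```bash
(python3 -m crank '{"steps":[[[0,0,0.05],[0,0,0]],[[0,0,0],[0,0,0]]]}'
python3 -m crank '{"steps":[[[0,0,-0.03],[0,0,0]],[[0,0,0],[0,0,0]]]}'
python3 -m crank '{"steps":[[[0,0,-0.03],[0,0,0]],[[0,0,0],[0,0,0]]]}'
python3 -m crank '{"steps":[[[0,0,-0.02],[0,0,0]],[[0,0,0],[0,0,0]]]}') | grep -E "ee_pos|ft_force|width" | paste - - -
```

```text
ee_pos: [0.4945, 0.1199, 0.185]	ft_force: [-7.7, -5.0, -5.6]	width: 0.0636
ee_pos: [0.4945, 0.1199, 0.1842]	ft_force: [-7.3, -4.3, -4.0]	width: 0.0635
ee_pos: [0.4945, 0.1199, 0.1834]	ft_force: [-7.7, -4.1, -2.6]	width: 0.0635
ee_pos: [0.4945, 0.1199, 0.183]	ft_force: [-8.2, -4.8, -3.3]	width: 0.0639
```

```bash
(python3 -m crank '{"steps":[[[0,0,-0.02],[0,0,0]],[[0,0,0],[0,0,0]]]}'
python3 -m crank '{"steps":[[[0,0,-0.02],[0,0,0]],[[0,0,0],[0,0,0]]]}'
python3 -m crank '{"steps":[[[0,0,-0.02],[0,0,0]],[[0,0,0],[0,0,0]]]}'
python3 -m crank '{"steps":[[[0,0,-0.01],[0,0,0]],[[0,0,0],[0,0,0]]]}') | grep -E "ee_pos|ft_force|width" | paste - - -
```

```text
ee_pos: [0.4945, 0.1199, 0.1825]	ft_force: [-7.5, -3.5, -3.0]	width: 0.0637
ee_pos: [0.4945, 0.1199, 0.182]	ft_force: [-7.5, -4.2, -3.1]	width: 0.0638
ee_pos: [0.4945, 0.12, 0.1818]	ft_force: [-10.6, -5.4, -0.5]	width: 0.0635
ee_pos: [0.4945, 0.1199, 0.1817]	ft_force: [-9.7, -5.1, 0.9]	width: 0.0637
```

The pawl carries it at z≈0.1818, about 54.7 mm of lift, with the tool force near zero. I release and back off upward.

```bash
python3 -m crank '{"steps":[[[0,0,0],[0,0,0]],[[0,0,0],[0,0,0]],[[0,0,0],[0,0,0]],[[0,0,0],[0,0,0]],[[0,0,0],[0,0,0]],[[0,0,0],[0,0,0]]]}' 87
python3 -m crank '{"steps":[[[0,0,0.4],[0,0,0]],[[0,0,0.6],[0,0,0]],[[0,0,1],[0,0,0]],[[0,0,1],[0,0,0]],[[0,0,1],[0,0,0]],[[0.3,0.8,0.5],[0,0,-1]],[[0.4,1,0],[0,0,-1]],[[0.4,1,0],[0,0,-1]],[[0.4,1,0],[0,0,-1]],[[0.4,1,0],[0,0,-1]]]}'
python3 - <<'E'
from h import *
for n in ("side","top"):
    c=cams.camera(n);P=cloud(c)
    m=(P[...,2]>.185)&(P[...,2]<.225)&(P[...,0]>.42)&(P[...,0]<.57)&(abs(P[...,1]-.12)<.075)&(c["z_map"]>0)
    q=P[m];print(n,m.sum(),np.median(q[:,2]) if m.any() else 0, cv2.minAreaRect((q[:,:2]*1000).astype(np.float32)) if m.any() else 0)
    print((P[(P[...,2]>.14)&(P[...,2]<.155)&(P[...,0]>.42)&(P[...,0]<.57)&(abs(P[...,1]-.12)<.06)]).shape)
E
```

```text
time: 9.12
ee_pos: [0.4951, 0.1203, 0.181]
eef_rot: [0.558, 0.83, 0.0, 0.0]
ft_force: [0.2, 0.2, 0.0]
width: 0.0858
grip_force: 0.0
time: 9.95
ee_pos: [0.5429, 0.2411, 0.2939]
eef_rot: [0.726, 0.687, 0.0, 0.0]
ft_force: [1.1, 0.8, 0.9]
width: 0.0867
grip_force: 0.0
side 913 0.20315318796327353 ((494.4306640625, 118.94842529296875), (64.82294464111328, 110.15206146240234), 22.53350257873535)
(0, 3)
top 314 0.20321567441455746 ((505.44805908203125, 89.79946899414062), (63.945735931396484, 45.097145080566406), 22.623701095581055)
(0, 3)
```

The platform holds at about 0.205 m, which is 55 mm of lift. Now for the tin.

```bash
python3 -m crank '{"steps":[[[0.2,0.4,0],[0,0,-1]],[[0.2,0.4,0],[0,0,-1]],[[0.2,0.4,0],[0,0,-1]],[[0.2,0.4,0],[0,0,-1]],[[0.04,0.4,0],[0,0,-1]],[[0,0.1,-0.5],[0,0,-1]],[[0,0,-1],[0,0,-1]],[[0,0,-1],[0,0,-1]],[[0,0,-1],[0,0,-0.4]],[[0,0,-0.5],[0,0,0]]]}'
python3 -m crank '{"steps":[[[0,0,-0.5],[0,0,0]],[[0,0,-0.5],[0,0,0]],[[0,0,0],[0,0,0]],[[0,0,0],[0,0,0]],[[0,0,0],[0,0,0]]]}'
python3 - <<'E'
from h import *
from scipy.spatial.transform import Rotation as R
s=monitor.read_state();y=R.from_quat(s["eef_rot"]).as_matrix()[:,1];print(s["ee_pos"],np.degrees(np.arctan2(y[1],y[0])),s["ft_force"])
E
```

```text
time: 10.88
ee_pos: [0.5626, 0.2913, 0.1908]
eef_rot: [0.924, 0.383, -0.001, 0.0]
ft_force: [-0.2, -0.6, -1.2]
width: 0.0873
grip_force: 0.0
time: 11.3
ee_pos: [0.5637, 0.293, 0.1693]
eef_rot: [0.923, 0.384, 0.001, -0.0]
ft_force: [-0.2, 0.0, -0.4]
width: 0.0868
grip_force: 0.0
[0.56367528 0.29295468 0.16925119] -44.85007826972214 [-0.17256172  0.03494887 -0.39755181]
```

```bash
python3 -m crank '{"steps":[[[0,0.05,-0.5],[0,0,0]],[[0,0,-0.9],[0,0,0]],[[0,0,-0.9],[0,0,0]],[[0,0,-0.9],[0,0,0]],[[0,0,-0.8],[0,0,0]],[[0,0,-0.7],[0,0,0]],[[0,0,-0.4],[0,0,0]],[[0,0,-0.15],[0,0,0]],[[0,0,0],[0,0,0]],[[0,0,0],[0,0,0]]]}'
python3 -m crank '{"steps":[[[0,0,0],[0,0,0]],[[0,0,0],[0,0,0]],[[0,0,0],[0,0,0]],[[0,0,0],[0,0,0]],[[0,0,0],[0,0,0]],[[0,0,0],[0,0,0]],[[0,0,0],[0,0,0]],[[0,0,0],[0,0,0]]]}' 48 20
```

```text
time: 12.13
ee_pos: [0.5636, 0.2943, 0.0377]
eef_rot: [0.923, 0.384, 0.001, -0.0]
ft_force: [0.5, -0.1, 0.3]
width: 0.0871
grip_force: 0.0
time: 12.8
ee_pos: [0.5633, 0.2939, 0.037]
eef_rot: [0.923, 0.384, 0.0, 0.0]
ft_force: [-0.1, -0.7, 2.7]
width: 0.0567
grip_force: 20.0
```

```bash
python3 -m crank '{"steps":[[[0,0,0.5],[0,0,0]],[[0,0,1],[0,0,0]],[[0,0,1],[0,0,0]],[[0,0,1],[0,0,0]],[[0,0,1],[0,0,0]],[[0,0,1],[0,0,0]],[[0,0,1],[0,0,0]],[[0,0,1],[0,0,0]],[[0,0,1],[0,0,0]],[[0,0,1],[0,0,0]]]}'
python3 -m crank '{"steps":[[[0,0,0.5],[0,0,0]],[[-0.1,-0.3,0],[0,0,0]],[[-0.4,-1,0],[0,0,0]],[[-0.4,-1,0],[0,0,0]],[[-0.4,-1,0],[0,0,0]],[[-0.4,-1,0],[0,0,0]],[[-0.4,-1,0],[0,0,0]],[[-0.4,-1,0],[0,0,0]],[[-0.2,-0.6,0],[0,0,0]],[[-0.08,-0.1,0],[0,0,0]]]}'
python3 -m crank '{"steps":[[[0,0,0],[0,0,0]],[[0,0,0],[0,0,0]],[[0,0,0],[0,0,0]]]}'
python3 - <<'E'
from h import *
print(monitor.read_state()["ee_pos"])
c=cams.camera("side");cv2.imwrite("pics/s3.png",cv2.resize(c["pixels"][90:240,170:330],(640,600)))
E
```

```text
time: 13.63
ee_pos: [0.5627, 0.2938, 0.2764]
eef_rot: [0.923, 0.384, 0.0, 0.0]
ft_force: [0.1, -0.3, -1.1]
width: 0.0572
grip_force: 20.0
time: 14.47
ee_pos: [0.4927, 0.1145, 0.2853]
eef_rot: [0.924, 0.381, -0.001, 0.001]
ft_force: [0.0, -0.3, -0.2]
width: 0.057
grip_force: 20.0
time: 14.72
ee_pos: [0.4935, 0.1199, 0.2863]
eef_rot: [0.923, 0.384, -0.0, -0.0]
ft_force: [0.1, 0.5, -1.4]
width: 0.0568
grip_force: 20.0
[0.49351703 0.11989369 0.28630634]
```

View pics/s3.png

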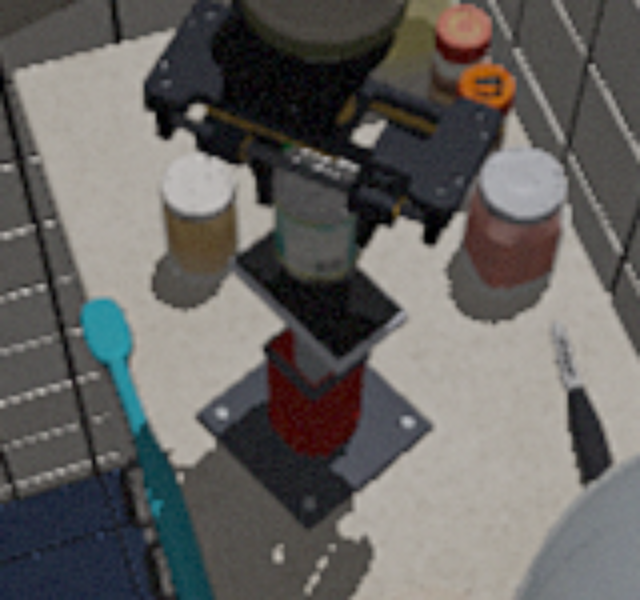

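The tin hangs upright in the gripper at crop (315,235), above the raised platform at crop (320,300), and the jar hasn't moved. I lower it gently.

```bash
(python3 -m crank '{"steps":[[[0,0,-0.4],[0,0,0]],[[0,0,-0.5],[0,0,0]],[[0,0,-0.4],[0,0,0]],[[0,0,-0.2],[0,0,0]],[[0,0,-0.1],[0,0,0]],[[0,0,0],[0,0,0]],[[0,0,0],[0,0,0]]]}'
python3 -m crank '{"steps":[[[0,0,-0.04],[0,0,0]],[[0,0,0],[0,0,0]]]}'
python3 -m crank '{"steps":[[[0,0,-0.03],[0,0,0]],[[0,0,0],[0,0,0]]]}'
python3 -m crank '{"steps":[[[0,0,-0.02],[0,0,0]],[[0,0,0],[0,0,0]]]}'
python3 -m crank '{"steps":[[[0,0,-0.02],[0,0,0]],[[0,0,0],[0,0,0]]]}') | grep -E "ee_pos|ft_force|width" | paste - - -
```

```text
ee_pos: [0.4939, 0.119, 0.2471]	ft_force: [-0.3, 1.1, -1.3]	width: 0.0569
ee_pos: [0.4939, 0.1189, 0.2461]	ft_force: [-0.2, -0.6, -1.5]	width: 0.0571
ee_pos: [0.4938, 0.1188, 0.2452]	ft_force: [-0.3, -0.4, -1.5]	width: 0.0569
ee_pos: [0.4937, 0.1188, 0.2446]	ft_force: [0.4, 0.2, -1.3]	width: 0.0569
ee_pos: [0.4937, 0.1188, 0.244]	ft_force: [0.3, -0.9, -1.1]	width: 0.0569
```

```bash
(python3 -m crank '{"steps":[[[0,0,-0.02],[0,0,0]],[[0,0,0],[0,0,0]]]}'
python3 -m crank '{"steps":[[[0,0,-0.02],[0,0,0]],[[0,0,0],[0,0,0]]]}'
python3 -m crank '{"steps":[[[0,0,-0.02],[0,0,0]],[[0,0,0],[0,0,0]]]}'
python3 -m crank '{"steps":[[[0,0,-0.02],[0,0,0]],[[0,0,0],[0,0,0]]]}') | grep -E "ee_pos|ft_force|width" | paste - - -
```

```text
ee_pos: [0.4937, 0.1188, 0.2435]	ft_force: [-0.2, 1.0, -1.8]	width: 0.0568
ee_pos: [0.4937, 0.1188, 0.243]	ft_force: [-0.4, -0.2, -0.7]	width: 0.057
ee_pos: [0.4937, 0.1188, 0.2425]	ft_force: [-0.4, -1.2, -1.5]	width: 0.0571
ee_pos: [0.4937, 0.1188, 0.242]	ft_force: [0.2, 0.5, -1.3]	width: 0.0569
```

```bash
(python3 -m crank '{"steps":[[[0,0,-0.02],[0,0,0]],[[0,0,0],[0,0,0]]]}'
python3 -m crank '{"steps":[[[0,0,-0.02],[0,0,0]],[[0,0,0],[0,0,0]]]}'
python3 -m crank '{"steps":[[[0,0,-0.02],[0,0,0]],[[0,0,0],[0,0,0]]]}') | grep -E "ee_pos|ft_force|width" | paste - - -
```

```text
ee_pos: [0.4937, 0.1188, 0.2416]	ft_force: [-0.3, 0.4, -1.9]	width: 0.0567
ee_pos: [0.4938, 0.1188, 0.2413]	ft_force: [-1.1, -0.7, 2.5]	width: 0.0572
ee_pos: [0.4938, 0.1189, 0.2412]	ft_force: [-2.8, -0.3, 6.8]	width: 0.0571
```

Contact is made. I ease off slightly, release, then go straight up.

```bash
python3 -m crank '{"steps":[[[0,0,0.015],[0,0,0]],[[0,0,0],[0,0,0]]]}'
python3 -m crank '{"steps":[[[0,0,0],[0,0,0]],[[0,0,0],[0,0,0]],[[0,0,0],[0,0,0]],[[0,0,0],[0,0,0]],[[0,0,0],[0,0,0]],[[0,0,0],[0,0,0]]]}' 87
python3 -m crank '{"steps":[[[0,0,0.2],[0,0,0]],[[0,0,0.4],[0,0,0]],[[0,0,0.8],[0,0,0]],[[0,0,1],[0,0,0]],[[0,0,1],[0,0,0]],[[0,0,0.8],[0,0,0]],[[-0.5,0,0.3],[0,0,0]],[[-1,0,0],[0,0,0]],[[-1,0,0],[0,0,0]],[[-0.5,0,0],[0,0,0]]]}'
python3 -m crank '{"steps":[[[0,0,0],[0,0,0]],[[0,0,0],[0,0,0]],[[0,0,0],[0,0,0]],[[0,0,0],[0,0,0]]]}'
python3 - <<'E'
from h import *
c=cams.camera("side");P=cloud(c);cv2.imwrite("pics/s4.png",cv2.resize(c["pixels"][90:240,170:330],(640,600)))
q=P[(P[...,2]>.268)&(P[...,2]<.29)&(np.hypot(P[...,0]-.494,P[...,1]-.119)<.05)]
print("tin top",len(q),np.median(q[:,2]),cv2.minEnclosingCircle((q[:,:2]*1000).astype(np.float32)))
q=P[(P[...,2]>.195)&(P[...,2]<.21)&(np.hypot(P[...,0]-.494,P[...,1]-.119)<.08)];print("plat",np.median(q[:,2]),cv2.minAreaRect((q[:,:2]*1000).astype(np.float32)))
E
```

```text
time: 17.35
ee_pos: [0.4938, 0.1189, 0.2413]
eef_rot: [0.923, 0.384, 0.0, 0.0]
ft_force: [-2.8, -1.9, 4.7]
width: 0.0568
grip_force: 20.0
time: 17.85
ee_pos: [0.4937, 0.1188, 0.2409]
eef_rot: [0.923, 0.384, 0.0, 0.0]
ft_force: [0.8, 0.8, 0.6]
width: 0.0847
grip_force: 0.0
time: 18.68
ee_pos: [0.4169, 0.1197, 0.3548]
eef_rot: [0.923, 0.384, 0.001, 0.0]
ft_force: [-0.0, -0.7, 0.7]
width: 0.0868
grip_force: 0.0
time: 19.02
ee_pos: [0.4194, 0.1187, 0.3535]
eef_rot: [0.924, 0.384, 0.0, -0.0]
ft_force: [0.0, 1.2, -1.0]
width: 0.0871
grip_force: 0.0
tin top 313 0.27266838342542776 ((496.0570983886719, 117.81803894042969), 29.011507034301758)
plat 0.20273528549754938 ((495.2223205566406, 119.06392669677734), (66.28778076171875, 109.6002426147461), 22.856969833374023)
```

View pics/s4.png

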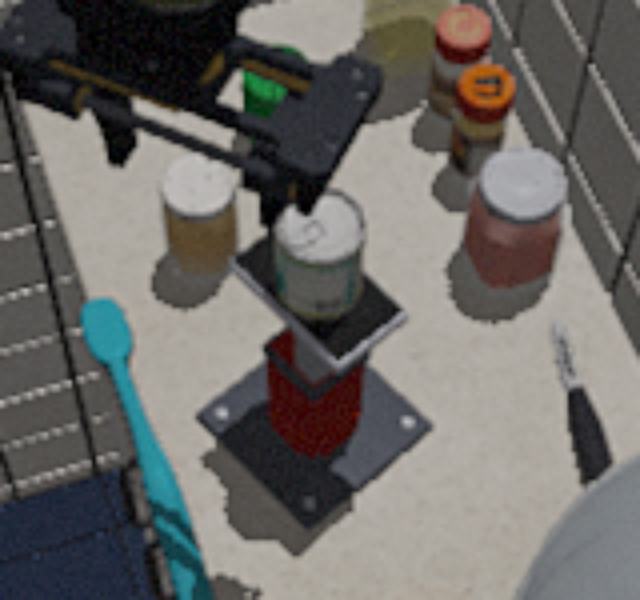

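The tin stands upright in the middle of the platform at crop (320,255), about 2 mm off centre. The platform still holds and the gripper is clear.

```bash
python3 -c "
from bench import ticket
print(ticket.close_job())"
```

```text
the job is handed in; nothing more can be done
None
```

I handed the job in: the platform rests on the pawl after four counted clicks (about 55 mm up), and the tin stands upright about 2 mm off its centre, with the gripper clear; the hand-in gave no verdict.

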